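# Fit the quarter-turn toggle key in an amplifier's cover lock

## Robot

A 6-joint arm with a two-finger parallel gripper is mounted at the origin on the work surface. World frame = base frame: x ahead of the robot, y to its left, z up, the work surface at z = 0. Lengths are in m, angles in rad, forces in N, time in s.
With the tool pointing down it reaches from about 0.3 to 0.775 m from the base axis. Payload 14.6 kg.
Tool frame: the origin (TCP) lies midway between the tips of the shut fingers; the grasp point (between the pads) lies 19 mm behind it (ctrl.tcp_to_grasp is the distance from the TCP to the grasp point, in m); x points along the fingers, y is the direction in which the jaws open and shut, and the axes are right-handed (so a half turn about x gives the same grasp; the last joint's range is limited). The gripper opens to 94 mm and grips with 3 to 60 N. Pads are 16 mm wide; open, the fingers measure 119 mm over their backs; the gripper's body (75 mm by 177 mm) begins 78 mm behind the grasp point.
Start: joints at [-1.37, 0.3, 1.521, -0, 1.321, -0.067], TCP at [0.146, -0.53, 0.205] pointing down, gripper open.
Joint ranges: [-3.03, 3.03], [-0.79, 2.21], [0.23, 2.52], [-1.04, 4.18], [0, 3.07], [-2.55, 2.55]. Speed limits (rad/s): [2.22, 2.22, 2.57, 3.14, 3.14, 3.14].

## Interface

Orientations are given as [roll, pitch, yaw] about the fixed x, y, z axes, in that order (R = Rz(yaw) Ry(pitch) Rx(roll)).
In Python, from station import ctrl gives the robot as it stands.
- The arm moves only by the tool jog_arm, never from a script. Its argument "rows" is one flat list of numbers, 7 for each row, row after row: the shift along the world's x, y, z in m, then the turn, a rotation vector about the world's x, y, z in degrees, then the closure, from 0 (fully open) to 1 (shut). A call has 1 to 8 rows; each row shifts and turns the commanded pose from where the row before left it; what a row does not reach is not made up. A row lasts 1/12 s, in which the tool goes at most 41.7 mm and 7.16 degrees, less where a joint would pass 70% of its speed; a pose out of reach is approached as far as the arm can. A call with a gripper value outside its range is refused whole. The fingers move at their own pace and stop on an object; "squeeze" is the grip in N (left out, the last holds). Time passes only in rows, so rows that do not move let the fingers close. It gives the time, the measured TCP pose, the force and the opening at its end, in the units of the state.
- ctrl.get_obs(): the state, without advancing time (a new reading comes with each control period).
- ctrl.camera(name): name is "side" or "top" or "wrist"; returns (picture, depth): 400x640x3 uint8, red, green, blue; 400x640 float32, m along the optical axis (not along the pixel's ray), 0 where there is no reading.
- ctrl.camera_model(name): a dict with "K" (3x3 intrinsics, pixels), "dist" ([k1, k2, p1, p2, k3] as OpenCV has them; the pictures are not rectified), "extrinsics" (4x4, takes a point from camera to world coordinates). Camera axes: x right, y down, z forward; pixel columns grow to the right and rows downward; lengths in m; the calibration is good to about 2 mm. A picture is of the moment at which its call begins: read the wrist's pose just before it. camera_model takes no time and is no camera call; for the wrist camera it gives the pose at the moment of the call.
- ctrl.hand_in(): hands the job in, once; it reports no verdict.
The state is a dict: "time_s": time; "qpos": joint angles; "joint_vel": joint speeds; "tau": joint torques, N m; "ee_pos": TCP position; "eef_rot": TCP orientation; "force": force on the tool from outside, world axes, zero at the start; "moment": the same for the moment, N m; "grip_width": finger opening in m.
Only numpy, scipy, OpenCV 4.12 (cv2) and the standard library are available. Lean on these libraries where they do the work, as an engineer would, in place of code of your own. Each camera call takes 0.05 s, during which the arm holds its last target.

## Task

Take the T-toggle key out of its wooden block, pass its crossbar down through the narrow slot of the lock plate on top of the amplifier, press it down against the spring, give it a quarter turn either way and let it come up so that the crossbar sits home in the groove under the plate and holds. The plate floats sideways, so feel for the slot with light contact of a few newtons; never load the key, plate or amplifier with more than 40 N, and leave everything else on the bench where it is.

Things in the scene. Friction and masses are not known exactly. Their poses are not given: they have to be found in the camera images.
- handle (a point): Centre of the black grip of the loose T-toggle key, upright in the wooden block. Grip 44 mm long (x), 12 mm thick (y), 28 mm tall (z, up): pinch it across the 12 mm. A 6.4 mm shaft runs down from it, with a washer (18 mm wide, 3 mm thick) whose underside is 28 mm below this point. The crossbar's underside is 54 mm below this point.
- toggle: The same key (about 60 g): origin at the centre of the underside of its steel crossbar, x along the crossbar and the grip, z up the shaft. The crossbar is 28 mm long (x), 7 mm wide (y), 7 mm tall, round underneath, flat on top.
- holder: Fixed wooden block 70 x 60 x 40 mm (x, y, z), origin at the centre of its underside. The crossbar hangs in a pocket 32 x 10 mm in its top, long along x; the washer rests on the block's top, so the crossbar's underside is 14 mm above the bench. Lift straight up by 30 mm or more to clear the block.
- amp: Amplifier: fixed grey case 240 x 300 x 80 mm (x, y, z), origin at the centre of its underside, front panel to -x. On its top lies the lock plate: steel, 56 mm (x) by 88 mm (y), 4 mm thick, with a through slot at the plate's centre, 33 mm long (x) and 9 mm wide (y).
- lock_mid (a point): Fixed on the amplifier, axes as the amplifier's: the middle of the lock plate's float, at the height of the plate's upper face (84 mm above the bench). The plate and its slot stand anywhere up to 12 mm to either side of it along y; that offset is not measured: look or feel for it. The plate yields to a sideways push of about 3 N, with stops 14 mm to either side.
- turn_depth (a point): Fixed on the amplifier, 16 mm below lock_mid: a good height of the crossbar's underside for the quarter turn. A spring plunger is met 9 mm below the plate's upper face with 3 N, 0.7 N more per mm, hard stop at 18 mm. Ridges under the plate block turning unless the underside is over 14 mm deep. Either way of turning is right.
- home (a point): Fixed on the amplifier, 11 mm below lock_mid: the height of the crossbar's underside when home. Turned by 90 degrees and let up, the crossbar rises into a groove with rounded edges under the plate, 9 mm wide and along y, through the slot's centre, and the spring holds it up there. The grip's centre is then 43 mm above the plate's upper face.
- capacitor: Bystander: blue cylinder 22 mm in diameter, 30 mm tall, standing on the amplifier; origin at its underside.
- spool: Bystander: aluminium ring 44 mm in diameter, 30 mm tall, on the amplifier; origin at its underside.
- dial: Bystander: small black dial knob 28 mm in diameter, 16 mm tall, near the wooden block; origin at its underside.
- driver: Bystander: screwdriver lying on the bench near the robot.
- spray: Bystander: can 52 mm in diameter, 150 mm tall, at the far side of the bench; origin at its underside.
- mug: Bystander: white mug 76 mm in diameter, 90 mm tall, at the far side; origin at its underside.
- meter: Bystander: yellow meter 130 x 75 x 30 mm lying on the bench near the robot; origin at its underside.
Not all that is in view belongs to the job. Of the things like the toggle, leave any that is green; of the rest the smaller one is meant.

How it is judged:
By the outcome, as a careful person would: the job done as asked, in the order asked, and still so for the second after the job is handed in, with the robot touching nothing.
It also fails if it takes over 67 s, if anything falls off the work surface, if the arm or the gripper's body presses on something with over 40 N, if the wrist force passes 120 N, or if a joint passes its speed limit or range.

## Working session

There is one attempt and no reset: what is moved stays moved. The work goes in short steps, Python scripts to look and compute and a tool call to move; the robot and the scene stay as the last step left them, time stands still between calls to the robot, and variables do not carry over. Pictures are saved under pics/ and viewed, and the job is handed in when it is done.

Besides the shell and the picture viewer there is one more tool, called after ">>>" in YAML: its name, and indented under it one key for each argument. jog_arm: Moves the arm, as the interface text tells. Its arguments: {"type":"object","properties":{"rows":{"type":"array"},"squeeze":{"type":"number"}},"required":["rows"]}

```bash
mkdir -p pics; ls
python3 - <<'E'
from station import ctrl
import cv2,numpy as np
o=ctrl.get_obs();print(o)
for n in("side","top","wrist"):
    m=ctrl.camera_model(n);p,d=ctrl.camera(n)
    cv2.imwrite(f"pics/{n}0.png",p[:,:,::-1]);np.savez(f"{n}0.npz",p=p,d=d,K=m["K"],dist=m["dist"],E=m["extrinsics"])
    print(n,np.round(m["K"],1).tolist(),m["dist"],np.round(m["extrinsics"],3).tolist())
E
```

```text
pics
{'time_s': 0.0, 'qpos': array([-1.36960776e+00,  3.00474177e-01,  1.52158987e+00,  2.30732529e-05,
        1.32073476e+00, -6.66007527e-02]), 'joint_vel': array([-0.00129342, -0.00143965,  0.00056757,  0.00157018, -0.00057989,
        0.00100821]), 'tau': array([-2.85621798e-03, -5.31816173e+01, -3.52744102e+01,  7.07436260e-02,
        2.43473402e-02, -5.43537840e-05]), 'ee_pos': array([ 0.14547747, -0.53012535,  0.20488094]), 'eef_rot': array([-1.65592396,  1.56958997,  1.75345229]), 'force': array([ 0.15905592, -0.21150847,  0.82175781]), 'moment': array([0.0129632 , 0.00216551, 0.01460673]), 'grip_width': 0.09409883528534399}
side [[515.9, 0.0, 318.0], [0.0, 515.9, 199.1], [0.0, 0.0, 1.0]] [-0.14191644  0.          0.          0.          0.        ] [[-0.989, -0.103, 0.103, 0.452], [-0.145, 0.614, -0.776, 0.95], [0.016, -0.783, -0.622, 0.805], [0.0, 0.0, 0.0, 1.0]]
top [[422.3, 0.0, 323.8], [0.0, 422.3, 202.8], [0.0, 0.0, 1.0]] [-0.06080783  0.          0.          0.          0.        ] [[-0.004, -0.997, 0.073, 0.47], [-1.0, 0.004, 0.0, 0.056], [-0.001, -0.073, -0.997, 1.115], [0.0, 0.0, 0.0, 1.0]]
wrist [[283.2, 0.0, 320.9], [0.0, 283.2, 196.5], [0.0, 0.0, 1.0]] [-0.02101889  0.          0.          0.          0.        ] [[0.264, -0.936, -0.232, 0.212], [-0.964, -0.257, -0.062, -0.512], [-0.001, 0.241, -0.971, 0.383], [0.0, 0.0, 0.0, 1.0]]
```

View pics/top0.png

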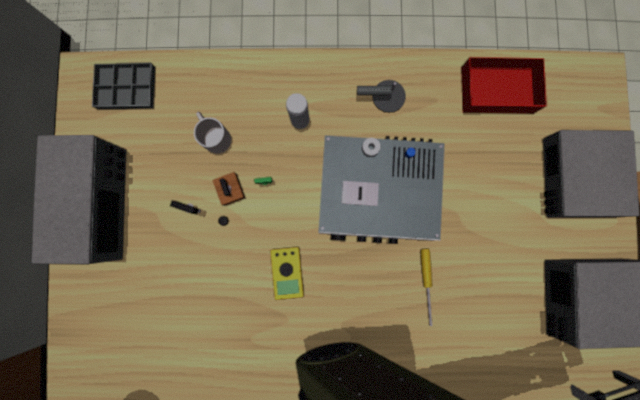

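View pics/side0.png

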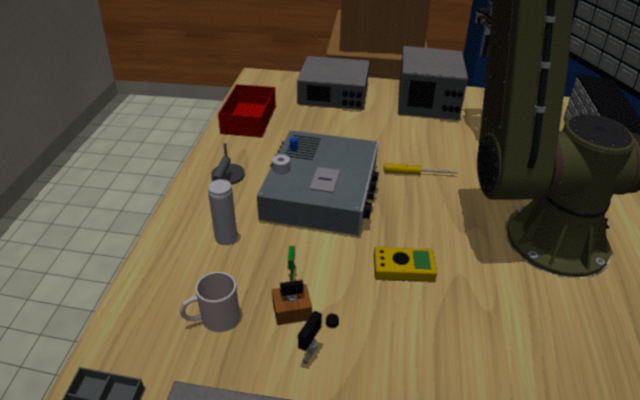

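View pics/wrist0.png

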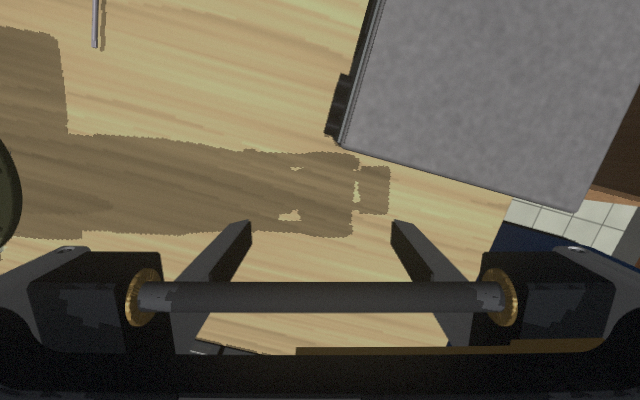

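The top view shows the wooden block with the black key at about (227,188). The green decoy is at (263,181) and a larger one lies at (187,208). The amplifier is at (382,188), with its plate and slot at (360,193).

```bash
cat > h.py <<'E'
import numpy as np,cv2
def load(n): return dict(np.load(n))
def cloud(f):
    h,w=f['d'].shape;u,v=np.meshgrid(np.arange(w),np.arange(h))
    q=cv2.undistortPoints(np.stack([u,v],-1).reshape(-1,1,2).astype(np.float64),f['K'],f['dist']).reshape(h,w,2)
    P=np.dstack([q,np.ones((h,w))])*f['d'][...,None]
    return P@f['E'][:3,:3].T+f['E'][:3,3]
def atz(f,uv,z):
    q=cv2.undistortPoints(np.array(uv,float).reshape(-1,1,2),f['K'],f['dist']).reshape(-1,2)
    r=np.c_[q,np.ones(len(q))]@f['E'][:3,:3].T;c=f['E'][:3,3]
    return c+r*((z-c[2])/r[:,2])[:,None]
E
python3 - <<'E'
from h import *
f=load('top0.npz');W=cloud(f)
np.set_printoptions(precision=4,suppress=True)
def rect(P):
    r=cv2.minAreaRect((P[:,:2]*1000).astype(np.float32));return r
def reg(u0,u1,v0,v1,z0,z1,nm):
    P=W[v0:v1,u0:u1].reshape(-1,3);P=P[(P[:,2]>z0)&(P[:,2]<z1)]
    print(nm,len(P),P.mean(0) if len(P) else '',np.median(P[:,2]) if len(P) else '',rect(P))
reg(205,250,165,212,.034,.048,'block')
reg(205,250,165,212,.05,.12,'grip')
reg(315,450,130,245,.07,.09,'amp')
print(W[170:205,222:232,2])
for z,(a,b,c,d) in {'s':(335,385,175,210)}.items():
    pass
p=cv2.resize(f['p'][165:215,200:280],None,fx=9,fy=9,interpolation=cv2.INTER_CUBIC)
cv2.imwrite('pics/zk.png',p[:,:,::-1])
p=cv2.resize(f['p'][130:245,315:450],None,fx=5,fy=5,interpolation=cv2.INTER_CUBIC)
cv2.imwrite('pics/za.png',p[:,:,::-1])
E
```

```text
block 529 [0.5879 0.302  0.0397] 0.039586602065666776 ((588.467041015625, 304.30560302734375), (70.58148956298828, 61.77751922607422), 20.06224822998047)
grip 124 [0.5867 0.302  0.0774] 0.08072542977445007 ((588.3390502929688, 304.07659912109375), (45.51958084106445, 12.870543479919434), 20.130741119384766)
amp 11494 [ 0.5803 -0.0857  0.0799] 0.07980878763702581 ((585.0127563476562, -86.74201965332031), (302.4383239746094, 244.13792419433594), 85.9947738647461)
[[ 0.0028 -0.0013  0.0003 -0.0032  0.0053  0.0015 -0.0014  0.0015 -0.0005
  -0.0026]
 [-0.0018  0.0002  0.0002 -0.0002 -0.0029 -0.0007  0.0008  0.0001 -0.0027
   0.0037]
 [-0.0032  0.0007  0.0027 -0.0017  0.0024  0.0028 -0.0003  0.002  -0.0001
   0.0379]
 [ 0.0018  0.0029 -0.0017  0.0028 -0.0022 -0.0035  0.0389  0.0424  0.0379
   0.0372]
 [-0.0002 -0.0012 -0.0013  0.0414  0.0407  0.0408  0.0381  0.0407  0.039
   0.0395]
 [ 0.0004  0.0377  0.0393  0.0427  0.042   0.0401  0.0416  0.0394  0.0407
   0.0374]
 [ 0.0411  0.0367  0.0402  0.0368  0.0393  0.0396  0.0453  0.0394  0.0408
   0.0406]
 [ 0.0421  0.0424  0.0371  0.0368  0.037
[... 1638 characters left out ...]
  0.0391
   0.0375]
 [ 0.0402  0.0418  0.0414  0.0387  0.0426  0.039   0.0389  0.0391  0.0409
   0.039 ]
 [ 0.0409  0.0374  0.0384  0.0387  0.0383  0.0402  0.0375  0.0441  0.0394
   0.0424]
 [ 0.0394  0.0383  0.0374  0.0402  0.0417  0.0403  1.1151  0.0368  0.0403
   0.0417]
 [ 0.0397  0.0385  0.0393  0.0425  0.0402  0.0441  0.0381  0.0428  0.0375
   0.0393]
 [ 0.0381  0.0395  0.0376  0.0394  0.0408  0.038   0.0378  0.0384  0.0379
   0.0347]
 [ 0.0416  0.0382  0.0341  0.0415  0.0392  0.0409  0.036   0.0293  0.0206
   0.0168]
 [ 0.0381  0.0399  0.042   0.0364  0.028   0.0252  0.0185  0.0146  0.0058
  -0.0027]
 [ 0.0407  0.0312  0.0246  0.0213  0.0149  0.0072 -0.0012 -0.0013 -0.0063
  -0.001 ]]
```

View pics/zk.png

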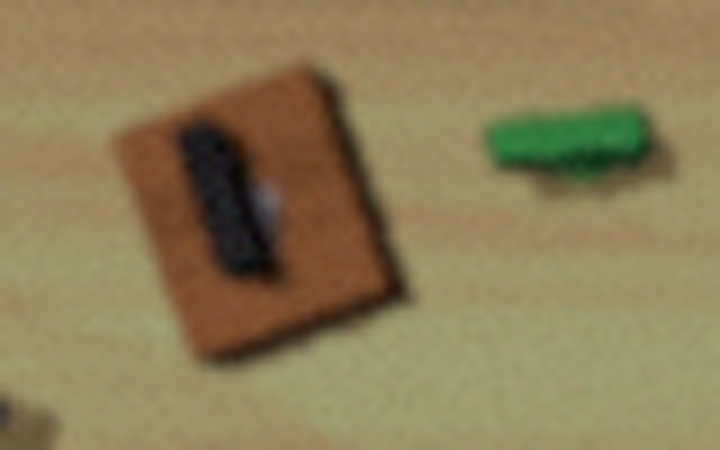

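View pics/za.png

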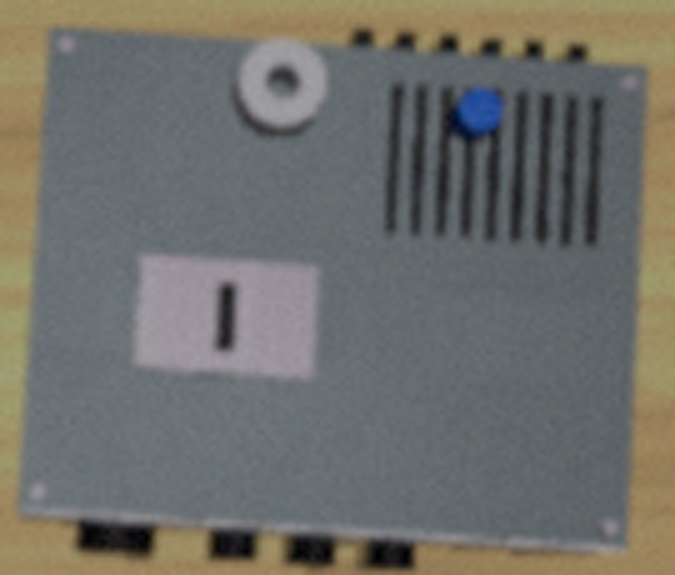

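Run:
```python
from h import *
from scipy.spatial.transform import Rotation as R
np.set_printoptions(precision=4,suppress=True)
f=load('top0.npz');W=cloud(f)
P=W[165:212,205:250].reshape(-1,3);P=P[(P[:,2]>.078)&(P[:,2]<.09)]
print('gripTop',cv2.minAreaRect((P[:,:2]*1000).astype(np.float32)),P.mean(0))
z=lambda a,b:((a+.5)/5-.5+315,(b+.5)/5-.5+130)
S=atz(f,[z(226,317),z(230,283),z(223,351),z(140,255),z(320,265),z(314,379),z(134,365)],.084)
print(S, S[3:].mean(0))
A=atz(f,[z(66,45),z(630,82),z(611,526),z(37,491)],.080);print('screws',A,A.mean(0))
# finer from side
g=load('side0.npz');V=cloud(g)
for n,X,z0,z1 in(('side grip',V,.078,.09),):
    Q=X.reshape(-1,3);k=(Q[:,2]>z0)&(Q[:,2]<z1)&(np.hypot(Q[:,0]-.588,Q[:,1]-.304)<.04);Q=Q[k];print(n,len(Q),Q.mean(0),cv2.minAreaRect((Q[:,:2]*1000).astype(np.float32)))
# dark slot pixels in side
p=g['p'];m=(V[...,2]>.06)&(np.abs(V[...,0]-.58)<.06)&(np.abs(V[...,1]+.03)<.07)
r=R.from_euler('xyz',[-1.65592396,1.56958997,1.75345229]).as_matrix();print(r)
cv2.imwrite('pics/zs.png',cv2.resize(p[150:210,290:360],None,fx=8,fy=8,interpolation=cv2.INTER_CUBIC)[:,:,::-1])
```

```text
gripTop ((587.4718627929688, 303.65618896484375), (42.95350646972656, 12.476844787597656), 19.213394165039062) [0.5865 0.3033 0.0817]
[[ 0.5688 -0.0315  0.084 ]
 [ 0.5855 -0.0336  0.084 ]
 [ 0.552  -0.0299  0.084 ]
 [ 0.5995  0.0105  0.084 ]
 [ 0.5943 -0.0781  0.084 ]
 [ 0.5381 -0.0743  0.084 ]
 [ 0.5453  0.0138  0.084 ]] [ 0.5693 -0.032   0.084 ]
screws [[ 0.7054  0.0464  0.08  ]
 [ 0.6863 -0.2352  0.08  ]
 [ 0.4655 -0.2202  0.08  ]
 [ 0.484   0.0615  0.08  ]] [ 0.5853 -0.0869  0.08  ]
side grip 126 [0.584  0.3052 0.0808] ((584.0681762695312, 304.88885498046875), (43.67506790161133, 15.093576431274414), 23.803407669067383)
[[-0.0002  0.2646 -0.9644]
 [ 0.0012 -0.9644 -0.2646]
 [-1.     -0.0012 -0.0001]]
```

View pics/zs.png

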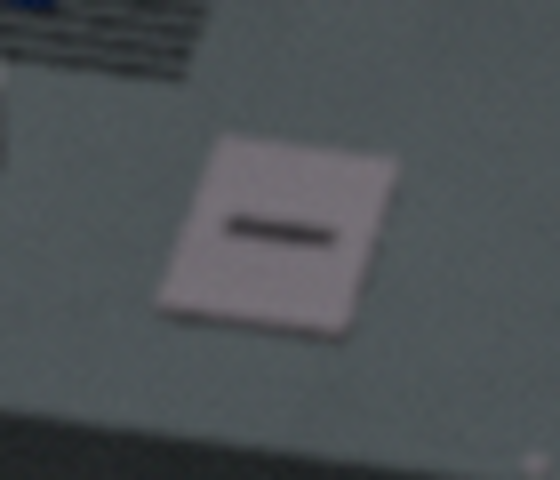

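>>> jog_arm:
  rows: [0.0184,0.0347,0,0,0,0.2,0.5,0.0184,0.0347,0,0,0,0.2,0.5,0.0184,0.0347,0,0,0,0.2,0.5,0.0184,0.0347,0,0,0,0.2,0.5,0.0184,0.0347,0,0,0,0.2,0.5,0.0184,0.0347,0,0,0,0.2,0.5,0.0184,0.0347,0,0,0,0.2,0.5,0.0184,0.0347,0,0,0,0.2,0.5]
  squeeze: 30

```text
time_s: 0.82
ee_pos: [0.293, -0.251, 0.2054]
eef_rot: [2.353, 1.571, -0.493]
force: [1.1, -0.7, 0.5]
grip_width: 0.0478
```

>>> jog_arm:
  rows: [0.0184,0.0347,0,0,0,0.2,0.5,0.0184,0.0347,0,0,0,0.2,0.5,0.0184,0.0347,0,0,0,0.2,0.5,0.0184,0.0347,0,0,0,0.2,0.5,0.0184,0.0347,0,0,0,0.2,0.5,0.0184,0.0347,0,0,0,0.2,0.5,0.0184,0.0347,0,0,0,0.2,0.5,0.0184,0.0347,0,0,0,0.2,0.5]

```text
time_s: 1.48
ee_pos: [0.4403, 0.0269, 0.2055]
eef_rot: [2.596, 1.571, -0.221]
force: [1.2, -1.4, 0.3]
grip_width: 0.0471
```

>>> jog_arm:
  rows: [0.0184,0.0346,0,0,0,0.0,0.5,0.0184,0.0346,0,0,0,0.0,0.5,0.0184,0.0346,0,0,0,0.0,0.5,0.0184,0.0346,0,0,0,0.0,0.5,0.0184,0.0346,0,0,0,0.0,0.5,0.0184,0.0346,0,0,0,0.0,0.5,0.0184,0.0346,0,0,0,0.0,0.5,0.0184,0.0346,0,0,0,0.0,0.5]

```text
time_s: 2.15
ee_pos: [0.5875, 0.3035, 0.205]
eef_rot: [0.123, 1.57, -2.695]
force: [1.2, -0.1, 1.1]
grip_width: 0.0471
```

```bash
cat >> h.py <<'E'
def snap(n,tag):
    from station import ctrl
    m=ctrl.camera_model(n);p,d=ctrl.camera(n)
    cv2.imwrite(f"pics/{n}{tag}.png",p[:,:,::-1]);np.savez(f"{n}{tag}.npz",p=p,d=d,K=m["K"],dist=m["dist"],E=m["extrinsics"])
    return load(f"{n}{tag}.npz")
def st():
    from station import ctrl
    from scipy.spatial.transform import Rotation as R
    o=ctrl.get_obs();r=R.from_euler('xyz',o['eef_rot']).as_matrix()
    print('t',o['time_s'],'tcp',o['ee_pos'].round(4),'jawyaw',np.degrees(np.arctan2(r[1,1],r[0,1])).round(2),'xax',r[:,0].round(4),'F',o['force'].round(2),'M',o['moment'].round(3),'w',round(o['grip_width'],4),'q',o['qpos'].round(3))
    return o,r
E
python3 - <<'E'
from h import *
np.set_printoptions(precision=4,suppress=True)
f=snap('wrist','1');st();W=cloud(f)
Q=W.reshape(-1,3)
for n,z0,z1,R in(('grip',.077,.09,.04),('block',.035,.045,.06)):
    k=(Q[:,2]>z0)&(Q[:,2]<z1)&(np.hypot(Q[:,0]-.588,Q[:,1]-.304)<R);q=Q[k];print(n,len(q),q.mean(0),cv2.minAreaRect((q[:,:2]*1000).astype(np.float32)))
E
```

```text
t 2.2 tcp [0.5888 0.3084 0.203 ] jawyaw -71.29 xax [-0.0019  0.0003 -1.    ] F [0.12 4.87 0.47] M [ 0.155 -0.108 -0.001] w 0.047 q [0.427 0.566 1.151 0.001 1.426 1.671]
grip 426 [0.5858 0.3042 0.0807] ((585.4734497070312, 304.1302795410156), (43.059600830078125, 11.978063583374023), 20.190685272216797)
block 2234 [0.5883 0.3052 0.0389] ((585.6953735351562, 304.3127746582031), (70.55455780029297, 60.01807403564453), 20.291000366210938)
```

View pics/wrist1.png

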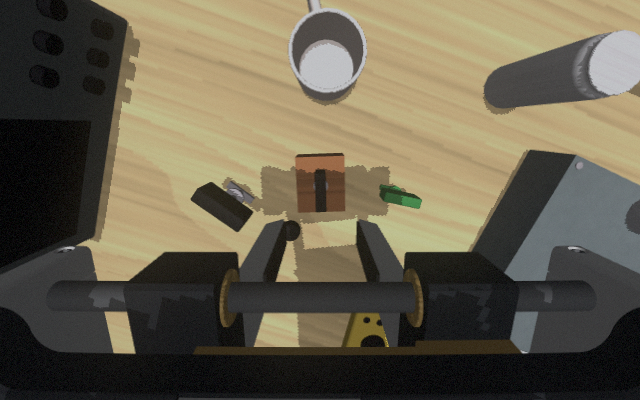

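>>> jog_arm:
  rows: [-0.001,0.0,-0.02,0,0,1.5,0.5,0,0,-0.02,0,0,0,0.5,0,0,-0.02,0,0,0,0.5,0,0,-0.02,0,0,0,0.5,0,0,-0.01,0,0,0,0.5,0,0,0,0,0,0,0.5,0,0,0,0,0,0,0.5]

```text
time_s: 2.78
ee_pos: [0.5862, 0.3016, 0.1158]
eef_rot: [-0.005, 1.571, -2.797]
force: [0.2, -0.6, 0.5]
grip_width: 0.0471
```

Run:
```python
from h import *
np.set_printoptions(precision=4,suppress=True)
o,r=st()
f=snap('wrist','2');st();W=cloud(f)
Q=W.reshape(-1,3)
for n,z0,z1,R in(('grip',.077,.09,.04),('block',.035,.045,.06)):
    k=(Q[:,2]>z0)&(Q[:,2]<z1)&(np.hypot(Q[:,0]-.588,Q[:,1]-.304)<R);q=Q[k];print(n,len(q),q.mean(0),cv2.minAreaRect((q[:,:2]*1000).astype(np.float32)))
    print('jaw/other offset of mean', (cv2.minAreaRect((q[:,:2]*1000).astype(np.float32))[0]/np.float64(1000)-o['ee_pos'][:2])@r[:2,1:])
```

```text
t 2.7833 tcp [0.5862 0.3016 0.1158] jawyaw -69.96 xax [-0.0002 -0.0001 -1.    ] F [ 0.2  -0.59  0.47] M [ 0.008 -0.026  0.006] w 0.0471 q [0.42  0.62  1.272 0.    1.25  1.641]
t 2.8333 tcp [0.5866 0.3018 0.1166] jawyaw -69.96 xax [ 0.0013  0.0006 -1.    ] F [-0.29 -0.08  0.14] M [-0.002  0.035  0.031] w 0.047 q [0.42  0.619 1.271 0.    1.25  1.641]
grip 802 [0.5863 0.3042 0.0807] ((585.6007690429688, 303.9862060546875), (43.82362747192383, 11.309518814086914), 20.13829803466797)
jaw/other offset of mean [-0.0025 -0.0002]
block 3894 [0.5892 0.3054 0.0389] ((586.1187133789062, 304.3320007324219), (69.87931060791016, 60.163604736328125), 20.394821166992188)
jaw/other offset of mean [-0.0026 -0.0009]
```

View pics/wrist2.png

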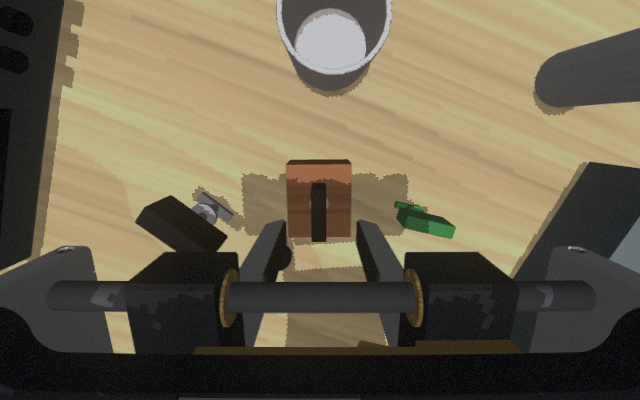

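>>> jog_arm:
  rows: [0.0,0.0024,-0.02,0,0,0,0.5,0,0,-0.02,0,0,0,0.5,0,0,-0.017,0,0,0,0.5,0,0,-0.01,0,0,0,0.5,0,0,0,0,0,0,0.5,0,0,0,0,0,0,0.75,0,0,0,0,0,0,0.8,0,0,0,0,0,0,1]

```text
time_s: 3.5
ee_pos: [0.5868, 0.3043, 0.05]
eef_rot: [-3.066, 1.569, 0.425]
force: [1.1, 0.2, 0.5]
grip_width: 0.0304
```

>>> jog_arm:
  rows: [0,0,0,0,0,0,1,0,0,0,0,0,0,1,0,0,0,0,0,0,1,0,0,0,0,0,0,1]
  squeeze: 30

```text
time_s: 3.83
ee_pos: [0.5863, 0.3041, 0.0489]
eef_rot: [-3.003, 1.57, 0.489]
force: [-0.1, -0.1, 2.5]
grip_width: 0.0124
```

Run:
```python
from h import *
st()
```

```text
t 3.8333 tcp [0.5863 0.3041 0.0489] jawyaw -69.96 xax [ 5.e-04  3.e-04 -1.e+00] F [-0.13 -0.15  2.5 ] M [-0.033  0.063 -0.031] w 0.0124 q [0.423 0.695 1.315 0.    1.131 1.644]
```

>>> jog_arm:
  rows: [0,0,0.005,0,0,0,1,0,0,0.015,0,0,0,1,0,0,0.02,0,0,0,1,0,0,0.02,0,0,0,1,0,0,0.02,0,0,0,1,0,0,0.02,0,0,0,1,0,0,0.01,0,0,0,1,0,0,0,0,0,0,1]

```text
time_s: 4.5
ee_pos: [0.5869, 0.3043, 0.1611]
eef_rot: [-3.076, 1.567, 0.415]
force: [0.4, -0.2, -0.7]
grip_width: 0.0119
```

Run:
```python
from h import *
st();f=snap('side','3')
cv2.imwrite('pics/side3z.png',cv2.resize(f['p'][130:350,220:400],None,fx=2.7,fy=2.7,interpolation=cv2.INTER_CUBIC)[:,:,::-1])
```

```text
t 4.5 tcp [0.5869 0.3043 0.1611] jawyaw -69.96 xax [ 0.0035  0.0016 -1.    ] F [ 0.38 -0.19 -0.74] M [ 0.035 -0.055  0.004] w 0.0119 q [ 0.423  0.582  1.223 -0.     1.332  1.644]
```

View pics/side3z.png

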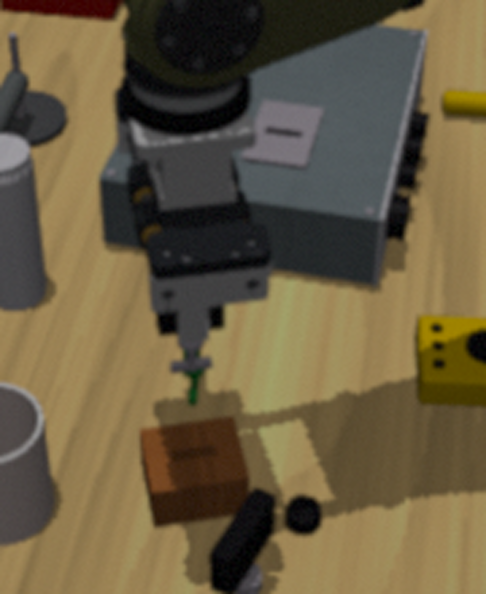

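The key is out of the block, with its crossbar at about (190,365) in the crop. Next I carry it to above the plate.

>>> jog_arm:
  rows: [-0.0014,-0.014,0,0,0,-2,1,-0.0014,-0.028,0,0,0,-2,1,-0.0014,-0.028,0,0,0,-2,1,-0.0014,-0.028,0,0,0,-2,1,-0.0014,-0.028,0,0,0,-2,1,-0.0014,-0.028,0,0,0,-2,1,-0.0014,-0.028,0,0,0,-2,1,-0.0014,-0.028,0,0,0,-2,1]

```text
time_s: 5.22
ee_pos: [0.574, 0.0926, 0.1567]
eef_rot: [0.015, 1.568, -3.058]
force: [0.8, 1.1, -0.4]
grip_width: 0.0116
```

>>> jog_arm:
  rows: [-0.0014,-0.028,0,0,0,-2,1,-0.0014,-0.028,0,0,0,-2,1,-0.0014,-0.028,0,0,0,-2,1,-0.0014,-0.022,0,0,0,-2,1,0,-0.014,0,0,0,0,1,0,-0.006,-0.01,0,0,0,1,0,0,0,0,0,0,1,0,0,0,0,0,0,1]

```text
time_s: 5.88
ee_pos: [0.5689, -0.0312, 0.1471]
eef_rot: [-0.155, 1.569, 2.918]
force: [0.5, -0.3, -0.8]
grip_width: 0.0118
```

Run:
```python
from h import *
st();f=snap('side','4')
cv2.imwrite('pics/side4z.png',cv2.resize(f['p'][60:220,260:400],None,fx=3.7,fy=3.7,interpolation=cv2.INTER_CUBIC)[:,:,::-1])
f=snap('wrist','4')
f=snap('top','4')
cv2.imwrite('pics/top4z.png',cv2.resize(f['p'][130:245,315:450],None,fx=5,fy=5,interpolation=cv2.INTER_CUBIC)[:,:,::-1])
st()
```

```text
t 5.8833 tcp [ 0.5689 -0.0312  0.1471] jawyaw -93.9 xax [-2.2e-03  5.0e-04 -1.0e+00] F [ 0.54 -0.31 -0.76] M [ 0.033 -0.042 -0.015] w 0.0118 q [-0.119  0.397  1.53   0.     1.216  1.52 ]
t 6.0333 tcp [ 0.5694 -0.0309  0.1484] jawyaw -93.86 xax [-1.e-04  1.e-04 -1.e+00] F [-0.22  0.43  0.31] M [0.048 0.009 0.029] w 0.0119 q [-0.118  0.396  1.529  0.     1.217  1.52 ]
```

View pics/side4z.png

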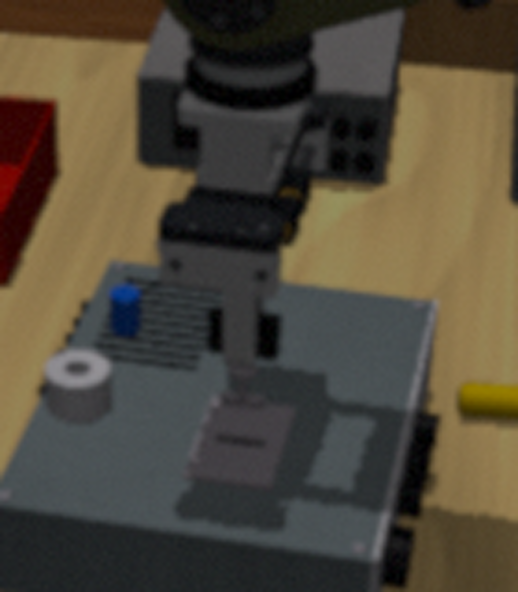

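View pics/wrist4.png

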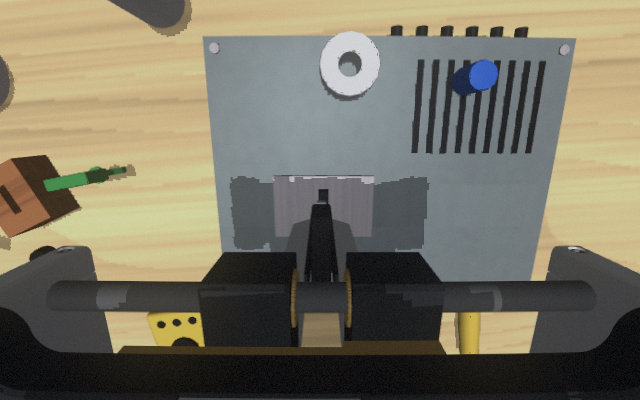

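View pics/top4z.png

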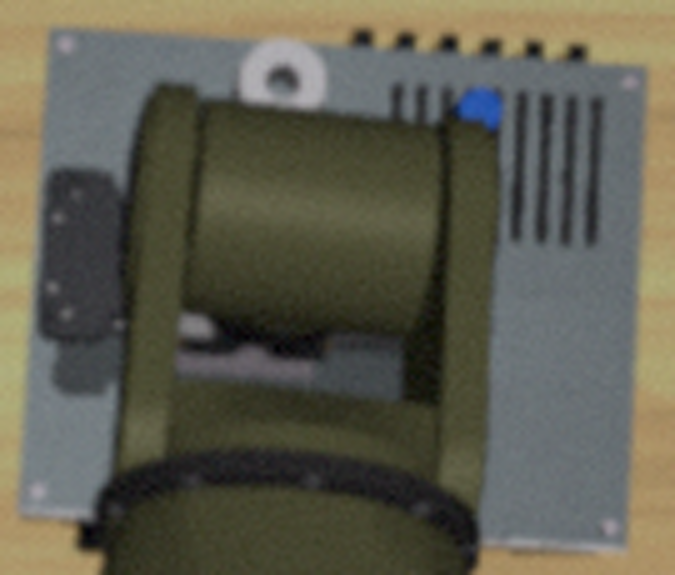

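Run:
```python
from h import *
np.set_printoptions(precision=4,suppress=True)
g=load('side4.npz')
cv2.imwrite('pics/side4y.png',cv2.resize(g['p'][155:200,300:355],None,fx=13,fy=13,interpolation=cv2.INTER_CUBIC)[:,:,::-1])
f=load('wrist4.npz');W=cloud(f)
hsv=cv2.cvtColor(f['p'],cv2.COLOR_RGB2HSV)
print(hsv[185,275:375:12],hsv[150,275:375:12],W[150,275:375:20,2],W[185,280:375:15])
cv2.imwrite('pics/wrist4y.png',cv2.resize(f['p'][160:250,260:390],None,fx=6,fy=6,interpolation=cv2.INTER_CUBIC)[:,:,::-1])
```

```text
[[132  10 126]
 [144  11 118]
 [126  11 121]
 [137  15 118]
 [132  11 121]
 [129  15 121]
 [135  13 118]
 [126  11 115]
 [129  16 115]] [[ 94  24 151]
 [ 99  23 153]
 [ 96  23 155]
 [101  23 154]
 [ 94  23 152]
 [ 98  26 149]
 [ 99  24 150]
 [100  25 150]
 [102  26 148]] [0.0795 0.0785 0.0785 0.0794 0.0786] [[ 0.5904  0.0032  0.0832]
 [ 0.5892 -0.0097  0.0816]
 [ 0.5885 -0.0229  0.0829]
 [ 0.5875 -0.036   0.0823]
 [ 0.5868 -0.0491  0.0832]
 [ 0.5858 -0.0622  0.0827]
 [ 0.5852 -0.0752  0.0838]]
```

View pics/side4y.png

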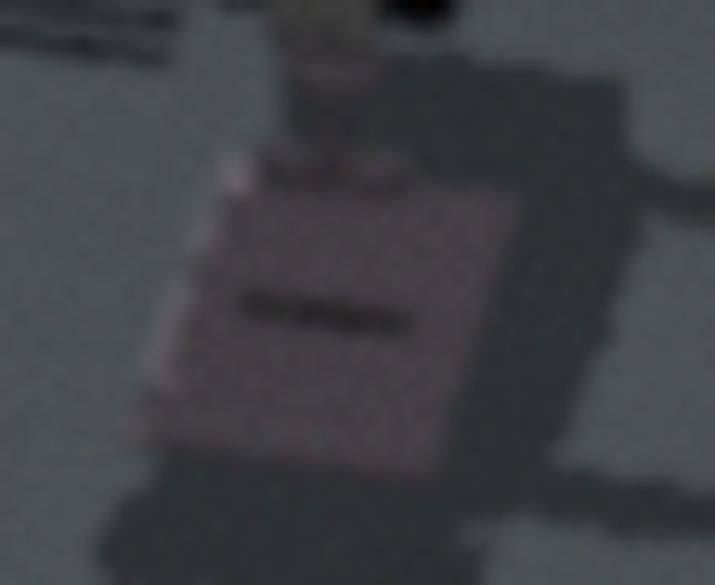

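View pics/wrist4y.png

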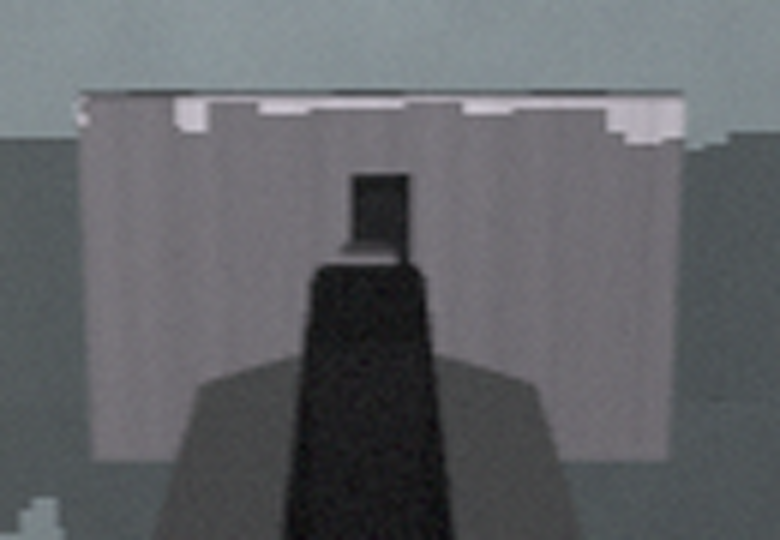

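Run:
```python
from h import *
np.set_printoptions(precision=4,suppress=True)
f=load('wrist4.npz')
z=lambda a,b:((a+.5)/6-.5+260,(b+.5)/6-.5+160)
s=atz(f,[z(352,176),z(410,176)],.084);print('slot far end',s,s.mean(0))
pl=atz(f,[z(80,95),z(684,93),z(668,460),z(93,460)],.084);print('plate',pl,pl.mean(0))
print('edges',np.linalg.norm(np.diff(pl,axis=0),axis=1))
a=np.radians(-3.9);ex=np.array([np.cos(a),np.sin(a),0]);ey=np.array([-np.sin(a),np.cos(a),0])
print('slot centre from far end',s.mean(0)-.0165*ex)
c=atz(f,[z(343,243),z(402,243)],.120);print('crossbar top far edge',c,c.mean(0)-.014*ex)
c=atz(f,[z(340,256),z(400,256)],.120);print('crossbar alt',c,c.mean(0)-.014*ex)
g=atz(f,[z(313,265),z(425,265)],.1484+.019+.014);print('grip far top',g,g.mean(0)-.022*ex)
S=load('side0.npz')
q=lambda a,b:((a+.5)/8-.5+290,(b+.5)/8-.5+150)
print('side slot',atz(S,[q(280,231),q(226,225),q(335,238)],.084))
G=load('side4.npz');q=lambda a,b:((a+.5)/13-.5+300,(b+.5)/13-.5+155)
print(atz(G,[q(325,312),q(240,302),q(412,323)],.084))
print('crossbar side', atz(G,[q(260,165),q(405,180),q(332,175)],.115))
```

```text
slot far end [[ 0.5848 -0.0299  0.084 ]
 [ 0.5842 -0.0383  0.084 ]] [ 0.5845 -0.0341  0.084 ]
plate [[ 0.5994  0.0083  0.084 ]
 [ 0.5938 -0.0784  0.084 ]
 [ 0.5375 -0.0747  0.084 ]
 [ 0.5434  0.0125  0.084 ]] [ 0.5685 -0.0331  0.084 ]
edges [0.0869 0.0564 0.0874]
slot centre from far end [ 0.568 -0.033  0.084]
crossbar top far edge [[ 0.5842 -0.0291  0.12  ]
 [ 0.5837 -0.0364  0.12  ]] [ 0.57   -0.0318  0.12  ]
crossbar alt [[ 0.5826 -0.0286  0.12  ]
 [ 0.5821 -0.0361  0.12  ]] [ 0.5683 -0.0314  0.12  ]
grip far top [[ 0.5984 -0.0283  0.1814]
 [ 0.5978 -0.0381  0.1814]] [ 0.5762 -0.0317  0.1814]
side slot [[ 0.5674 -0.0301  0.084 ]
 [ 0.5836 -0.0304  0.084 ]
 [ 0.5509 -0.0294  0.084 ]]
[[ 0.5674 -0.0297  0.084 ]
 [ 0.5831 -0.0302  0.084 ]
 [ 0.5514 -0.029   0.084 ]]
crossbar side [[ 0.58   -0.0299  0.115 ]
 [ 0.5537 -0.0297  0.115 ]
 [ 0.5668 -0.029   0.115 ]]
```

>>> jog_arm:
  rows: [-0.0006,-0.001,-0.005,0,0,0,1,0,0,-0.01,0,0,0,1,0,0,-0.008,0,0,0,1,0,0,0,0,0,0,1,0,0,0,0,0,0,1,0,0,0,0,0,0,1]

```text
time_s: 6.53
ee_pos: [0.5688, -0.033, 0.1255]
eef_rot: [-0.689, 1.571, 2.383]
force: [-0.9, 0.2, -0.9]
grip_width: 0.0118
```

Run:
```python
from h import *
st();f=snap('wrist','5');st()
cv2.imwrite('pics/wrist5y.png',cv2.resize(f['p'][160:260,260:390],None,fx=6,fy=6,interpolation=cv2.INTER_CUBIC)[:,:,::-1])
```

```text
t 6.5333 tcp [ 0.5688 -0.033   0.1255] jawyaw -93.96 xax [-0.  0. -1.] F [-0.86  0.22 -0.9 ] M [-0.007 -0.025 -0.038] w 0.0118 q [-0.122  0.419  1.553  0.     1.169  1.518]
t 6.5833 tcp [ 0.5689 -0.033   0.1257] jawyaw -93.95 xax [ 4.e-04 -1.e-04 -1.e+00] F [ 0.5   0.56 -0.86] M [ 0.052 -0.046 -0.023] w 0.0118 q [-0.122  0.419  1.553 -0.     1.169  1.518]
```

View pics/wrist5y.png

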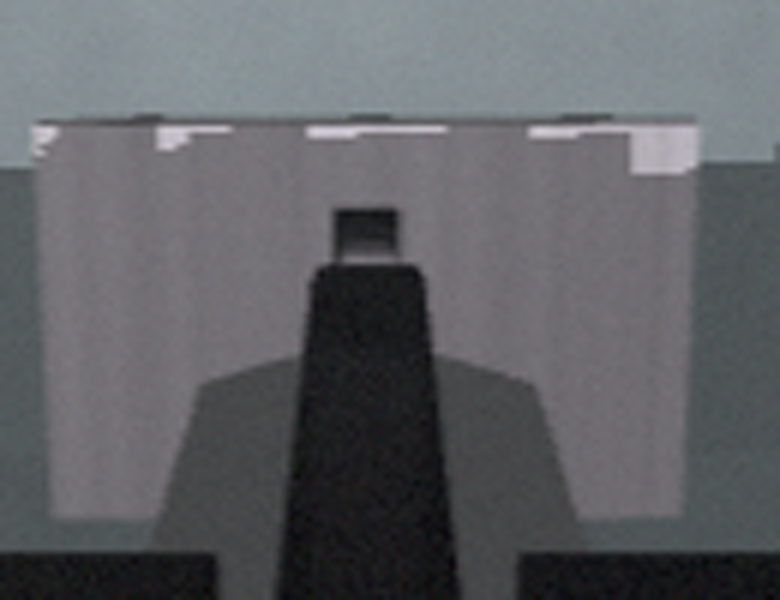

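>>> jog_arm:
  rows: [0,0.0004,-0.002,0,0,0,1,0,0,-0.0015,0,0,0,1,0,0,-0.0015,0,0,0,1,0,0,-0.001,0,0,0,1,0,0,-0.001,0,0,0,1,0,0,0,0,0,0,1]

```text
time_s: 7.08
ee_pos: [0.5687, -0.0326, 0.1182]
eef_rot: [-0.157, 1.571, 2.915]
force: [0.0, -1.2, -0.2]
grip_width: 0.0117
```

>>> jog_arm:
  rows: [0,0,-0.001,0,0,0,1,0,0,-0.001,0,0,0,1,0,0,-0.001,0,0,0,1,0,0,0,0,0,0,1]

```text
time_s: 7.42
ee_pos: [0.5686, -0.0326, 0.1152]
eef_rot: [-0.089, 1.571, 2.984]
force: [0.1, 0.5, -1.1]
grip_width: 0.0118
```

Run:
```python
from h import *
st();f=snap('wrist','6');st()
cv2.imwrite('pics/wrist6y.png',cv2.resize(f['p'][160:260,260:390],None,fx=6,fy=6,interpolation=cv2.INTER_CUBIC)[:,:,::-1])
```

```text
t 7.4167 tcp [ 0.5686 -0.0326  0.1152] jawyaw -93.96 xax [-3.e-04  0.e+00 -1.e+00] F [ 0.1   0.49 -1.09] M [0.018 0.051 0.027] w 0.0118 q [-0.122  0.431  1.563  0.     1.149  1.518]
t 7.4667 tcp [ 0.5687 -0.0326  0.1153] jawyaw -93.95 xax [-2.e-04  0.e+00 -1.e+00] F [ 0.29 -0.82 -1.68] M [ 0.072 -0.047 -0.014] w 0.0118 q [-0.122  0.431  1.563  0.     1.149  1.518]
```

View pics/wrist6y.png

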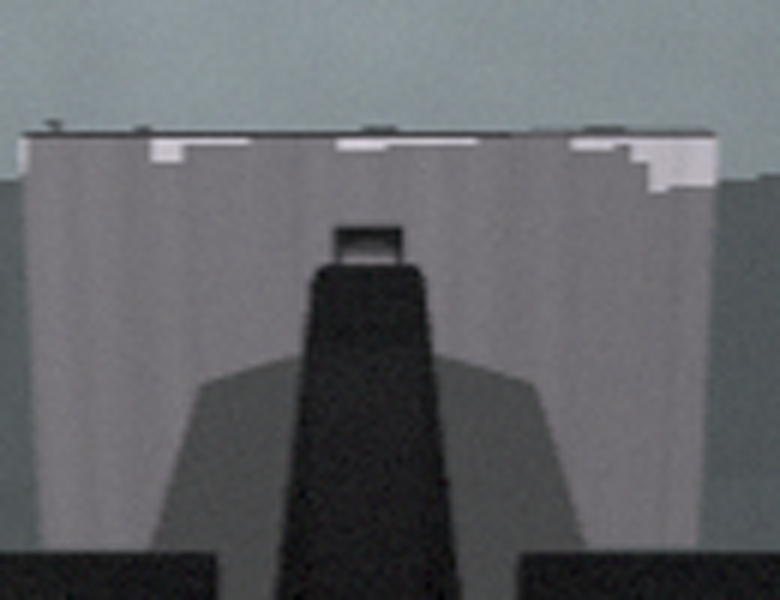

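>>> jog_arm:
  rows: [0,0,-0.0015,0,0,0,1,0,0,-0.0015,0,0,0,1,0,0,-0.0015,0,0,0,1,0,0,0,0,0,0,1]

```text
time_s: 7.8
ee_pos: [0.5686, -0.0326, 0.1105]
eef_rot: [0.017, 1.57, 3.089]
force: [-0.7, -0.2, -1.4]
grip_width: 0.0121
```

>>> jog_arm:
  rows: [0,0,-0.001,0,0,0,1,0,0,-0.001,0,0,0,1,0,0,0,0,0,0,1]

```text
time_s: 8.05
ee_pos: [0.5688, -0.0326, 0.109]
eef_rot: [3.109, 1.571, -0.102]
force: [-0.9, -0.6, 3.7]
grip_width: 0.0116
```

>>> jog_arm:
  rows: [0,0,-0.001,0,0,0,1,0,0,-0.001,0,0,0,1,0,0,0,0,0,0,1]

```text
time_s: 8.3
ee_pos: [0.5688, -0.0326, 0.107]
eef_rot: [3.137, 1.57, -0.074]
force: [-0.4, -0.2, 3.6]
grip_width: 0.0121
```

>>> jog_arm:
  rows: [0,0,-0.001,0,0,0,1,0,0,-0.001,0,0,0,1,0,0,0,0,0,0,1]

```text
time_s: 8.55
ee_pos: [0.5688, -0.0326, 0.105]
eef_rot: [3.092, 1.57, -0.119]
force: [-0.7, -0.2, 5.1]
grip_width: 0.0119
```

>>> jog_arm:
  rows: [0,0,-0.001,0,0,0,1,0,0,-0.0012,0,0,0,1,0,0,0,0,0,0,1,0,0,0,0,0,0,1]

```text
time_s: 8.88
ee_pos: [0.5689, -0.0326, 0.103]
eef_rot: [3.132, 1.57, -0.078]
force: [-2.0, -0.1, 8.2]
grip_width: 0.0114
```

>>> jog_arm:
  rows: [0,0,0,0,0,3,1,0,0,0,0,0,4,1,0,0,0,0,0,4,1,0,0,0,0,0,4,1]

```text
time_s: 9.22
ee_pos: [0.5692, -0.0326, 0.1032]
eef_rot: [2.843, 1.569, -0.103]
force: [1.2, 0.1, 6.3]
grip_width: 0.0115
```

Run:
```python
from h import *
st()
```

```text
t 9.2167 tcp [ 0.5692 -0.0326  0.1032] jawyaw -78.76 xax [ 1.4e-03 -1.0e-04 -1.0e+00] F [1.16 0.06 6.28] M [ 0.026 -0.015 -0.076] w 0.0115 q [-0.122  0.445  1.572  0.     1.123  1.253]
```

>>> jog_arm:
  rows: [0,0,0,0,0,5,1,0,0,0,0,0,5,1,0,0,0,0,0,5,1,0,0,0,0,0,5,1,0,0,0,0,0,5,1]

```text
time_s: 9.63
ee_pos: [0.5692, -0.0326, 0.1032]
eef_rot: [2.431, 1.569, -0.077]
force: [0.4, -0.3, 6.9]
grip_width: 0.0112
```

>>> jog_arm:
  rows: [0,0,0,0,0,5,1,0,0,0,0,0,5,1,0,0,0,0,0,5,1,0,0,0,0,0,5,1,0,0,0,0,0,5,1]

```text
time_s: 10.05
ee_pos: [0.5692, -0.0326, 0.1032]
eef_rot: [1.949, 1.569, -0.123]
force: [0.3, -0.5, 7.4]
grip_width: 0.0119
```

>>> jog_arm:
  rows: [0,0,0,0,0,5,1,0,0,0,0,0,5,1,0,0,0,0,0,5,1,0,0,0,0,0,5,1,0,0,0,0,0,5,1,0,0,0,0,0,0,1,0,0,0,0,0,0,1]

```text
time_s: 10.63
ee_pos: [0.5692, -0.0326, 0.1032]
eef_rot: [1.52, 1.569, -0.119]
force: [-0.7, -0.4, 7.0]
grip_width: 0.0118
```

Run:
```python
from h import *
st();f=snap('wrist','7');st()
```

```text
t 10.6333 tcp [ 0.5692 -0.0326  0.1032] jawyaw -3.92 xax [ 1.4e-03 -2.0e-04 -1.0e+00] F [-0.72 -0.39  6.95] M [-0.039 -0.106  0.006] w 0.0118 q [-0.122  0.445  1.572  0.     1.123 -0.053]
t 10.6833 tcp [ 0.5692 -0.0326  0.1032] jawyaw -3.95 xax [ 1.5e-03 -1.0e-04 -1.0e+00] F [-0.47  0.43  6.92] M [-0.105 -0.103  0.001] w 0.0119 q [-0.122  0.445  1.572  0.     1.123 -0.053]
```

View pics/wrist7.png

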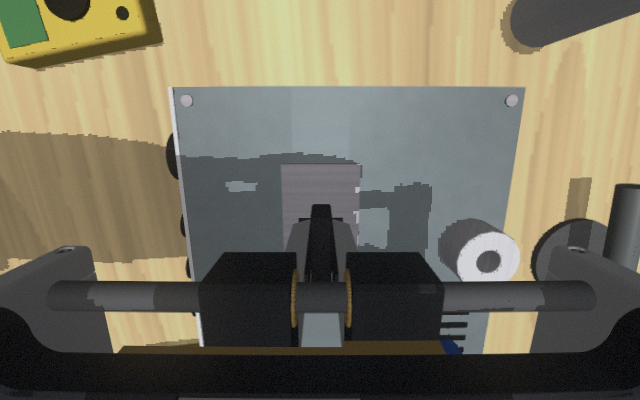

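>>> jog_arm:
  rows: [0,0,0.001,0,0,0,1,0,0,0.001,0,0,0,1,0,0,0,0,0,0,1,0,0,0,0,0,0,1]

```text
time_s: 11.02
ee_pos: [0.5692, -0.0326, 0.1051]
eef_rot: [1.546, 1.569, -0.094]
force: [0.4, -1.0, 5.8]
grip_width: 0.0119
```

>>> jog_arm:
  rows: [0,0,0.001,0,0,0,1,0,0,0.001,0,0,0,1,0,0,0,0,0,0,1,0,0,0,0,0,0,1]

```text
time_s: 11.35
ee_pos: [0.5691, -0.0326, 0.1069]
eef_rot: [1.529, 1.57, -0.111]
force: [1.9, -0.0, 4.0]
grip_width: 0.0116
```

>>> jog_arm:
  rows: [0,0,0.0008,0,0,0,1,0,0,0,0,0,0,1,0,0,0,0,0,0,1]

```text
time_s: 11.6
ee_pos: [0.5688, -0.0326, 0.1076]
eef_rot: [1.609, 1.57, -0.031]
force: [2.9, 0.3, 3.1]
grip_width: 0.0119
```

Run:
```python
from h import *
st()
```

```text
t 11.6 tcp [ 0.5688 -0.0326  0.1076] jawyaw -3.96 xax [ 3.e-04 -0.e+00 -1.e+00] F [2.88 0.31 3.1 ] M [-0.072 -0.673  0.023] w 0.0119 q [-0.122  0.44   1.569  0.     1.133 -0.052]
```

>>> jog_arm:
  rows: [0.0005,0,0,0,0,0,1,0,0,0,0,0,0,1]

```text
time_s: 11.77
ee_pos: [0.569, -0.0326, 0.1074]
eef_rot: [-1.493, 1.57, -3.133]
force: [0.8, -1.3, 3.4]
grip_width: 0.012
```

>>> jog_arm:
  rows: [0.0004,0,0.0003,0,0,0,1,0,0,0,0,0,0,1]

```text
time_s: 11.93
ee_pos: [0.5692, -0.0326, 0.1076]
eef_rot: [-1.556, 1.569, 3.087]
force: [-2.1, -0.1, 3.8]
grip_width: 0.0113
```

Run:
```python
from h import *
st()
```

```text
t 11.9333 tcp [ 0.5692 -0.0326  0.1076] jawyaw -3.96 xax [-1.4e-03  1.0e-04 -1.0e+00] F [-2.14 -0.09  3.77] M [-0.089  0.424  0.012] w 0.0113 q [-0.121  0.441  1.567 -0.     1.135 -0.052]
```

>>> jog_arm:
  rows: [-0.0004,0,0.0004,0,0,0,1,0,0,0,0,0,0,1]

```text
time_s: 12.1
ee_pos: [0.569, -0.0326, 0.1079]
eef_rot: [-1.576, 1.57, 3.067]
force: [0.9, -0.5, -0.1]
grip_width: 0.0118
```

>>> jog_arm:
  rows: [0,0,0.0006,0,0,0,1,0,0,0,0,0,0,1,0,0,0,0,0,0,1]

```text
time_s: 12.35
ee_pos: [0.5689, -0.0326, 0.108]
eef_rot: [-1.619, 1.57, 3.025]
force: [3.6, -0.5, -11.7]
grip_width: 0.0116
```

>>> jog_arm:
  rows: [0,0,0.0005,0,0,0,1,0,0,0,0,0,0,1,0,0,0,0,0,0,1]

```text
time_s: 12.6
ee_pos: [0.5689, -0.0326, 0.1081]
eef_rot: [-1.622, 1.569, 3.022]
force: [6.2, -1.5, -17.2]
grip_width: 0.0119
```

Run:
```python
from h import *
st()
```

```text
t 12.6 tcp [ 0.5689 -0.0326  0.1081] jawyaw -3.96 xax [-1.4e-03  2.0e-04 -1.0e+00] F [  6.21  -1.47 -17.21] M [-0.257 -1.487  0.014] w 0.0119 q [-0.121  0.44   1.567 -0.     1.136 -0.052]
```

>>> jog_arm:
  rows: [0.0004,0,-0.0011,0,0,0,1,0,0,0,0,0,0,1,0,0,0,0,0,0,1]

```text
time_s: 12.85
ee_pos: [0.5692, -0.0326, 0.108]
eef_rot: [-1.589, 1.57, 3.055]
force: [-0.5, -0.0, -7.8]
grip_width: 0.0121
```

Run:
```python
from h import *
st()
```

```text
t 12.85 tcp [ 0.5692 -0.0326  0.108 ] jawyaw -3.96 xax [-1.1e-03  1.0e-04 -1.0e+00] F [-0.47 -0.05 -7.76] M [-0.223  0.011 -0.03 ] w 0.0121 q [-0.121  0.441  1.566 -0.     1.135 -0.052]
```

Lateral force is gone. I take out the last of the upward pull and then release.

>>> jog_arm:
  rows: [0,0,-0.0004,0,0,0,1,0,0,0,0,0,0,1,0,0,0,0,0,0,0.85,0,0,0,0,0,0,0.8,0,0,0,0,0,0,0.7,0,0,0,0,0,0,0.6,0,0,0,0,0,0,0.6]

```text
time_s: 13.43
ee_pos: [0.5698, -0.0326, 0.1081]
eef_rot: [1.638, 1.57, -0.001]
force: [-0.2, -0.0, -0.3]
grip_width: 0.0352
```

Run:
```python
from h import *
st();f=snap('wrist','8')
cv2.imwrite('pics/wrist8y.png',cv2.resize(f['p'][150:270,240:400],None,fx=5,fy=5,interpolation=cv2.INTER_CUBIC)[:,:,::-1])
```

```text
t 13.4333 tcp [ 0.5698 -0.0326  0.1081] jawyaw -3.95 xax [ 6.e-04 -0.e+00 -1.e+00] F [-0.19 -0.04 -0.31] M [-0.065 -0.13   0.037] w 0.0352 q [-0.121  0.441  1.566  0.     1.134 -0.052]
```

View pics/wrist8y.png

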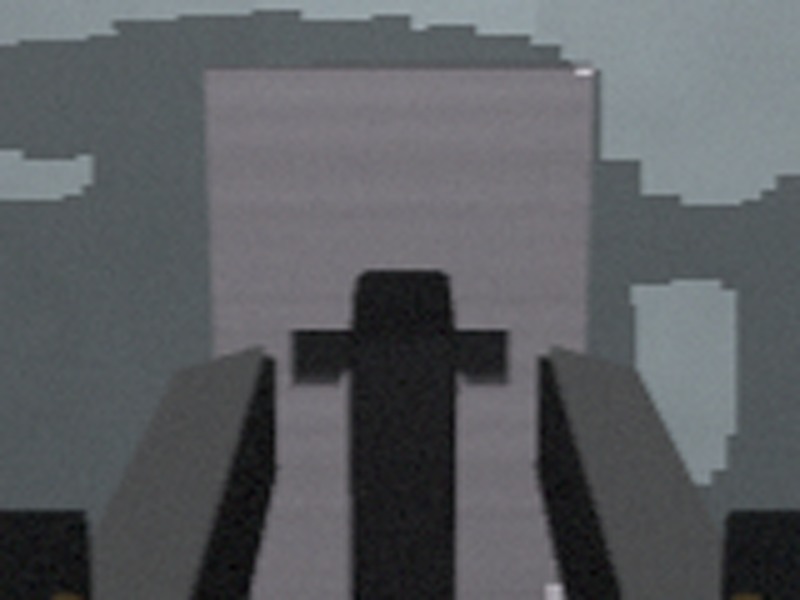

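The key stands free and square: its grip is at about (403,430), across the slot, which runs (292–508, 355) in the crop. I retract now.

>>> jog_arm:
  rows: [0,0,0.01,0,0,0,0.6,0,0,0.015,0,0,0,0.6,0,0,0.02,0,0,0,0.6,0,0,0.025,0,0,0,0.6,0,0,0.025,0,0,0,0.6,-0.02,-0.01,0.02,0,0,0,0.6,-0.03,-0.02,0.02,0,0,0,0.6,-0.03,-0.02,0,0,0,0,0.6]

```text
time_s: 14.15
ee_pos: [0.4897, -0.0829, 0.247]
eef_rot: [1.403, 1.565, -0.235]
force: [0.1, -0.3, 1.1]
grip_width: 0.0373
```

>>> jog_arm:
  rows: [-0.02,-0.03,0,0,0,0,0.6,-0.02,-0.03,0,0,0,0,0.6,-0.02,-0.03,0,0,0,0,0.6,-0.02,-0.03,0,0,0,0,0.6,-0.02,-0.03,0,0,0,0,0.6,-0.01,-0.02,0,0,0,0,0.6,0,0,0,0,0,0,0.6,0,0,0,0,0,0,0.6]

```text
time_s: 14.82
ee_pos: [0.3793, -0.2532, 0.2435]
eef_rot: [1.102, 1.57, -0.54]
force: [-1.0, -0.3, -0.6]
grip_width: 0.0379
```

Run:
```python
from h import *
np.set_printoptions(precision=4,suppress=True)
st()
f=snap('top','9');g=snap('side','9')
cv2.imwrite('pics/top9z.png',cv2.resize(f['p'][130:245,315:450],None,fx=5,fy=5,interpolation=cv2.INTER_CUBIC)[:,:,::-1])
cv2.imwrite('pics/side9z.png',cv2.resize(g['p'][120:220,270:400],None,fx=6,fy=6,interpolation=cv2.INTER_CUBIC)[:,:,::-1])
for X in(f,g):
    Q=cloud(X).reshape(-1,3);k=(Q[:,2]>.132)&(Q[:,2]<.16)&(np.hypot(Q[:,0]-.569,Q[:,1]+.033)<.035);q=Q[k]
    print(len(q),q.mean(0),np.percentile(q[:,2],[50,90]),cv2.minAreaRect((q[:,:2]*1000).astype(np.float32)))
```

```text
t 14.8167 tcp [ 0.3793 -0.2532  0.2435] jawyaw -4.09 xax [ 0.0007 -0.0004 -1.    ] F [-0.99 -0.34 -0.61] M [-0.012 -0.096 -0.024] w 0.0379 q [-0.669  0.057  1.717  0.     1.366 -0.598]
106 [ 0.57   -0.0305  0.1399] [0.1402 0.1425] ((570.3243408203125, -30.804227828979492), (44.02294921875, 12.68920612335205), 85.0519027709961)
73 [ 0.5685 -0.028   0.1377] [0.138  0.1399] ((568.8814086914062, -29.2509708404541), (49.01511001586914, 11.934972763061523), 86.55144500732422)
```

View pics/side9z.png

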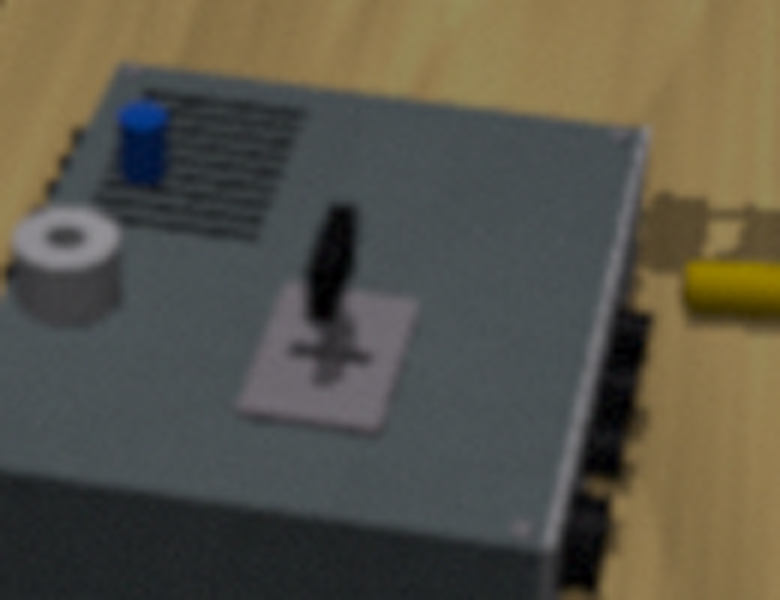

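View pics/top9.png

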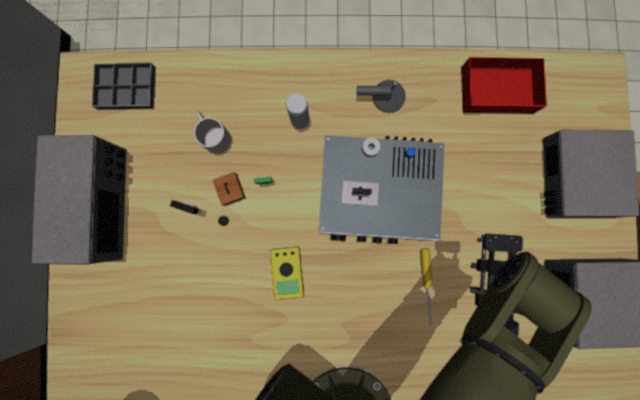

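The key stands in the plate with its grip at about (360,192) in the top view. The grip top is at 0.140 m (0.141 m expected), turned to about 86°, and nothing else has moved.

```bash
python3 -c "
from station import ctrl
print(ctrl.hand_in())"
```

```text
the job is handed in; nothing more can be done
None
```

The key is locked in the plate and the job is handed in, at about 15 s on the robot's clock. I lifted the black key from its block and passed its crossbar through the slot. At about 16 mm depth I turned it 90° counter-clockwise (seen from above), let it rise into the groove, released it and drew the arm away.

**Fit at the end:** The grip's top stands at about 0.140 m from the top camera and 0.138 m from the side camera, against 0.141 m expected. Its yaw is 85° to 86.5°, against about 86° expected. The crossbar came to a firm upward stop at about 11 mm below the plate's upper face, which is the home height. The key was upright and still once released.

**Forces:** Sampled at the end of each move, they stayed below about 19 N. The highest was a 17 N upward pull, with about 6 N sideways, while I checked that the key was seated. I did not look at readings between those samples.

**Bystanders:** In the last top picture they look to be where they started; I compared them by eye and did not measure them.

**Disagreement:** The cameras differed by 2 to 3 mm on the slot's sideways position. I aligned by the wrist camera, and the crossbar went in without measurable contact.

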